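# Lever open the studio connection box

### The arm

A 6-joint arm with a two-finger parallel gripper is mounted at the origin on the work surface. World frame = base frame: x ahead of the robot, y to its left, z up, the work surface at z = 0. Lengths are in m, angles in rad, forces in N, time in s.
With the tool pointing down it reaches from about 0.275 to 0.75 m from the base axis. Payload 10.2 kg.
Tool frame: the origin (TCP) lies at the very end of the fingers, on their centre line; the grasp point (between the pads) lies 19 mm behind it; z points along the fingers, y is the line along which they close (so a half turn about z gives the same grasp; the last joint's range is limited). The gripper opens to 88 mm and grips with 3 to 60 N. Pads are 18 mm wide; open, the fingers measure 123 mm over their backs; the gripper's body (75 mm by 187 mm) begins 45 mm behind the grasp point.
Start: joints at [-1.452, 0.313, 1.498, -0, 1.331, -0.223], TCP at [0.176, -0.495, 0.239] pointing down, gripper open.
Joint ranges: [-2.94, 2.94], [-0.97, 2.17], [0.19, 2.56], [-1.23, 4.37], [0.02, 3.11], [-2.88, 2.88]. Speed limits (rad/s): [2.39, 2.39, 3.01, 3.14, 3.14, 3.14].

### API

Orientations are given as [roll, pitch, yaw] about the fixed x, y, z axes, in that order (R = Rz(yaw) Ry(pitch) Rx(roll)).
In Python, from cell import * gives the robot as it stands. The module is installed in compiled form; this text tells all that it offers.
- The arm moves only by the shell command python3 -m handwheel 'ROWS' [OPENING]. ROWS is JSON, a list of rows, each an object with "travel": the shift along the tool's x, y, z in m, a list of three; "turn": the turn, a rotation vector about the tool's x, y, z in degrees, a list of three. A call has 1 to 20 rows; each row is the pose to reach, as a shift and turn from the pose commanded when the call began, along the tool's axes at that moment; what a row does not reach only later rows make up. A row lasts 1/8 s, in which the tool goes at most 62.5 mm and 10.7 degrees, less where a joint would pass 70% of its speed; a pose out of reach is approached as far as the arm can. A call with a gripper value outside its range is refused whole. OPENING is the closure in counts, from 0 (fully open) to 255 (shut), set as the call begins (- or left out, the last holds). The fingers move at their own pace and stop on an object; the grip force is fixed at half the most. Time passes only in rows, so rows that repeat a pose let the fingers close. It gives the time, the measured TCP pose, the force, the opening and the grip force at its end, in the units of the state.
- state(): the state, without advancing time (a new reading comes with each control period).
- camera(name): name is "scene" or "top" or "wrist"; returns a dict with "img" (420x560x3 uint8, blue, green, red), "camera_matrix" (3x3 intrinsics, pixels), "xyz" and "orientation" of the camera in the world. Camera axes: x right, y up, looking along -z (the intrinsics and any distortion apply to the point x, -y, -z); pixel columns grow to the right and rows downward; lengths in m; the calibration is good to about 2 mm. A picture is of the moment at which its call begins. There is no depth.
- job_done(): hands the job in; it is judged then, once.
Trained networks look in a picture, given as the dict that the camera call returned (one of the last four; its "shot" number tells which), for a name from the list of things; names that differ only in an ending like _2 or _b are one class to them, and where a whole thing is asked for, a point or a joint stands for the part that bears it (a point fixed in the world has none). Each returns a list of dicts, best first, with "p" (0 to 1); they miss things now and then, are a little off and sometimes report something else, mostly with a low value. They report only what shows in the picture. A call takes as long as a camera call. They do not tell look-alikes from the thing itself.
- boxes_of(query, picture): "at" ([x, y, z] in m, in world coordinates, good to about 4 mm: the middle of the surface that is visible of it).
- trace(query, picture): "region" (420x560 bool, what is visible of it).
- spot_point(query, picture): "at" ([x, y, z] in m, in world coordinates, good to about 4 mm: a listed point, or the origin of a listed thing).
The state is a dict: "time": time; "joint_pos": joint angles; "dq": joint speeds; "tau": joint torques, N m; "tool_pos": TCP position; "tool_rot": TCP orientation; "ft_force": force on the tool from outside, world axes, zero at the start; "ft_torque": the same for the moment, N m; "gripper_width": finger opening in m; "gripper_force": force on a finger pad.
Only numpy, scipy, OpenCV 4.12 (cv2) and the standard library are available. Lean on these libraries where they do the work, as an engineer would, in place of code of your own. Each camera call takes 0.05 s, during which the arm holds its last target. There are 200 camera calls.

### The job

Someone needs to plug leads into the connection box on the studio bench: push the wooden stop well clear of the lever's paddle, sliding it along the table without picking it up or tipping it over, then press the paddle at the lever's long end all the way down so that the short end raises the heavy flap. Finish while still holding the paddle down with the flap up. Do not touch the flap itself, and leave the other things on the bench where they stand.

Things in the scene. Friction and masses are not known exactly. Their poses are not given: they have to be found in the camera images.
- trough: grey steel connection box with lever stand, fixed to the table. Origin on the table straight below the paddle's centre; z up; the lever runs from there along +y. Pivot stand (two dark cheeks, 84 mm high, 50 mm across) at y = 230 mm; the box spans x -100..100, y 280..415, 70 mm high
- lever: straight level steel lever, bar 24 mm wide, 10 mm thick; origin at its pivot, 65 mm above the table. Long arm along its -y to the paddle's centre, 230 mm away; short arm 105 mm along +y to a roller under the flap. Pressing the paddle tilts it about its x by up to 0.20 rad, to a built-in stop. Holding it down takes about 4 to 12 N; let go, it rises again under the flap's weight
- paddle (a point): centre of the top face of the flat dark paddle on the lever's long end (60 mm in the lever's x, 64 mm in y, 10 mm thick), the place to press: 70 mm above the table at rest, about 25 mm with the lever fully down
- flap: heavy metal flap, 186 x 122 x 10 mm, about 2 kg, lying shut on the box, with a low bar handle on top (38 mm above its underside). Origin on its hinge, at the edge farthest from the paddle, 71 mm above the table; free edge 123 mm along its -y. Tilts about 0.33 rad (free edge up some 40 mm) with the lever fully down
- chock: loose wooden stop, 0.3 to 0.5 kg: board 50 mm wide (x), y +25..-120 mm, 12 mm thick, with a round pillar (48 mm across, 50 mm high overall) that blocks the paddle, and an upright block at the other end. Origin on the table below the pillar's axis, at the start within 10 mm of trough's origin; z up. Clear when those origins are 65 mm or more apart, seen from above
- chock_face (a point): middle of the inner face (towards the pillar) of the wooden stop's upright block: 95 mm along the stop's -y, 41 mm up. Block 60 mm wide, 25 mm thick, top 70 mm above the table. About 60 mm of room between it and the paddle, open from above down to the board; pushed along the stop's -y it slides the pillar out
- tape: roll of grey tape lying flat, 108 mm across, 48 mm high; origin at the middle of its underside; a bystander, to be left alone
- lens: black camera lens standing upright, 74 mm across, 85 mm high; origin at the middle of its underside; a bystander, to be left alone
- battery: grey camera battery block, 45 x 70 x 55 mm high; origin at the middle of its underside; a bystander, to be left alone
- screwdriver: screwdriver lying on the table, black handle; origin at the middle of its length, on the table; a bystander, to be left alone
- mug: white mug, 80 mm across, 92 mm high; origin at the middle of its underside; a bystander, to be left alone
- can: tall plain metal can, 64 mm across, 170 mm high; origin at the middle of its underside; a bystander, to be left alone
- ledlight: small black LED panel lamp on a foot, 120 mm wide, 115 mm high; origin at the middle of its underside; a bystander, to be left alone
Mind the look-alikes: they are no part of the job. There is more than one size of the chock; the one meant has the size given above.

How it is judged:
By the outcome, as a careful person would: the job done as asked, in the order asked, and still so for the second after the job is handed in, while the arm keeps its last pose, push and grip.
It also fails if it takes over 40 s, if anything falls off the work surface, if the arm or the gripper's body presses on something with over 40 N, if the wrist force passes 120 N, or if a joint passes its speed limit or range.

## Working session

There is one attempt and no reset: what is moved stays moved. The work goes in short steps, Python scripts to look and compute and a shell command to move; the robot and the scene stay as the last step left them, time stands still between calls to the robot, and variables do not carry over. Pictures are saved under pics/ and viewed, at most 10 in all, crops included, and the job is handed in when it is done.

```bash
mkdir -p pics
python3 - <<'E'
from cell import *
import cv2,numpy as np
for n in ["scene","top"]:
    p=camera(n); cv2.imwrite(f"pics/{n}1.png",p["img"])
    print(n,np.round(p["xyz"],3),np.round(p["orientation"],3))
    for q in ["trough","paddle","chock","chock_face","lever","flap","tape","lens","battery","screwdriver","mug","can","ledlight"]:
        print(q,[(np.round(d["at"],3).tolist(),round(d["p"],2)) for d in spot_point(q,p)][:4])
print(state())
E
```

```text
scene [ 1.183 -0.484  0.93 ] [ 0.739 -0.001  0.915]
trough [([0.535, 0.041, 0.001], 0.63), ([0.531, 0.043, 0.002], 0.58), ([0.715, 0.034, -0.0], 0.53)]
paddle [([0.531, 0.044, 0.07], 0.73)]
chock [([0.786, -0.178, -0.001], 0.96), ([0.537, 0.04, 0.003], 0.84), ([0.308, -0.068, 0.004], 0.66)]
chock_face [([0.372, -0.102, 0.027], 0.92), ([0.519, -0.056, 0.04], 0.7), ([0.671, -0.128, 0.053], 0.67)]
lever [([0.534, 0.276, 0.065], 0.66)]
flap [([0.535, 0.44, 0.068], 0.74)]
tape [([0.446, 0.198, 0.001], 0.73)]
lens [([0.677, 0.204, 0.001], 0.72)]
battery [([0.398, 0.034, 0.0], 0.61), ([0.698, 0.324, 0.002], 0.58)]
screwdriver [([0.714, 0.033, -0.003], 0.91)]
mug [([0.696, 0.327, -0.003], 0.78), ([0.536, 0.441, 0.07], 0.33)]
can [([0.554, -0.41, -0.0], 0.81), ([0.698, 0.327, -0.0], 0.72)]
ledlight [([0.416, -0.459, 0.003], 0.58), ([0.674, 0.203, 0.003], 0.48)]
top [0.372 0.023 1.258] [ 0.147 -0.02  -1.595]
trough [([0.53, 0.038, 0.003], 0.86)]
paddle [([0.534, 0.045, 0.069], 0.67)]
chock [([0.309, -0.071, -0.0], 0.92), ([0.537, 0.037, 0.003], 0.81), ([0.79, -0.178, -0.001], 0.77), ([0.414, -
[... 484 characters left out ...]
52, 0.003], 0.96)]
{'time': 1.4, 'joint_pos': array([-1.45239462e+00,  3.12917563e-01,  1.49766546e+00,  2.11131885e-05,
        1.33103172e+00, -2.23429790e-01]), 'dq': array([-0.0012457 ,  0.00137205, -0.00017592, -0.00012228, -0.00041053,
        0.00047639]), 'tau': array([-1.61666790e-04, -4.02107799e+01, -2.52418882e+01,  6.94599585e-02,
        3.19303502e-02, -1.08109882e-05]), 'tool_pos': array([ 0.17596719, -0.49464533,  0.2387242 ]), 'tool_rot': array([-3.14157566e+00, -2.48943395e-05,  3.41826479e-01]), 'ft_force': array([ 0.32843281, -0.41056631, -0.15896323]), 'ft_torque': array([-0.03442733,  0.01371268,  0.01265035]), 'gripper_force': 0.0, 'gripper_width': 0.0882479217069642}
```

View pictures.

View pics/scene1.png

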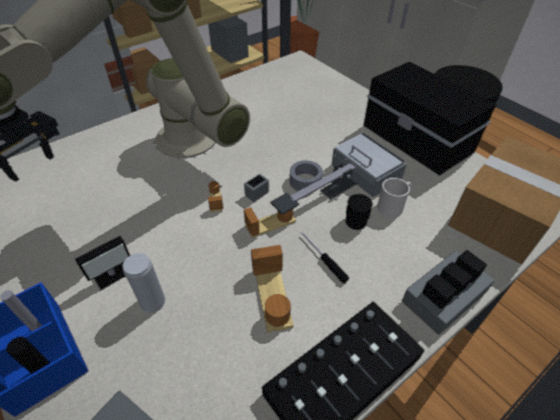

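Run:
```python
from cell import *
import cv2,numpy as np
p=camera("top");K=np.array(p["camera_matrix"]);print(K)
from scipy.spatial.transform import Rotation as R
Rm=R.from_euler("xyz",p["orientation"]).as_matrix()
def px(P):
    c=Rm.T@(np.array(P)-p["xyz"]);c=np.array([c[0],-c[1],-c[2]]);u=K@c;return u[:2]/u[2]
u,v=px([0.53,-0.02,0.04]);print(u,v)
for n,P in dict(chock=(.537,.038,.05),face=(.518,-.055,.041),pad=(.533,.044,.07)).items(): print(n,px(P))
u,v=int(u),int(v);c=p["img"][max(v-70,0):v+70,max(u-90,0):u+90];cv2.imwrite("pics/crop1.png",cv2.resize(c,None,fx=4,fy=4,interpolation=cv2.INTER_CUBIC))
```

```text
[[477.27476451   0.         282.71757876]
 [  0.         477.27476451 204.61338639]
 [  0.           0.           1.        ]]
288.5786820614477 212.83427007701601
chock [265.93154086 210.09345345]
face [302.3181135  217.12301267]
pad [263.44985845 210.64787255]
```

View pics/crop1.png

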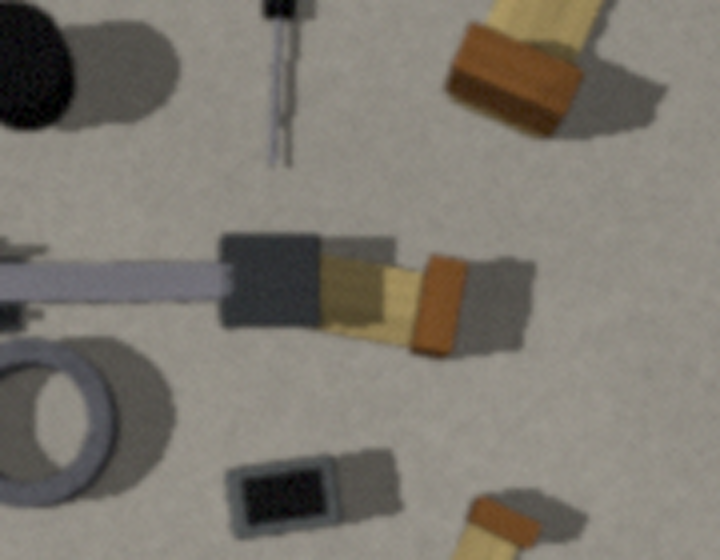

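View pics/top1.png

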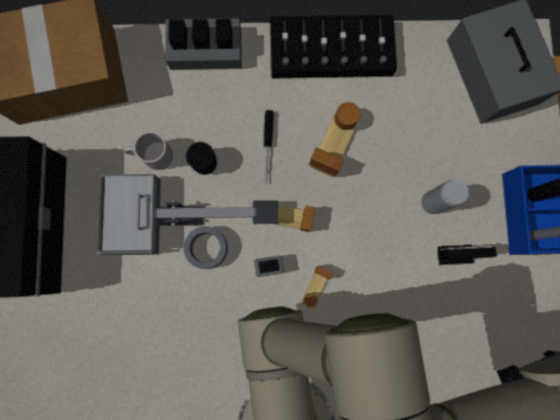

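Candidates in the top picture, all of the stop's class:
- large one, pillar (347,115) and block (327,162)
- small one, pillar (312,298) and block (322,272)
- middle one, pillar hidden under the paddle at (266,210) and block (307,217)

The middle one fits: its origin is within 5 mm of the trough's and its face is 95 mm away. The enlarged crop shows its board running under the dark paddle. I'll move above the gap with the fingers closed.

```bash
R='{"travel":[0.487,-0.329,0],"turn":[0,0,-59]}'; python3 -m handwheel '[{"travel":[0.487,-0.329,0],"turn":[0,0,-59]},{"travel":[0.487,-0.329,0],"turn":[0,0,-59]},{"travel":[0.487,-0.329,0],"turn":[0,0,-59]},{"travel":[0.487,-0.329,0],"turn":[0,0,-59]},{"travel":[0.487,-0.329,0],"turn":[0,0,-59]},{"travel":[0.487,-0.329,0],"turn":[0,0,-59]},{"travel":[0.487,-0.329,0],"turn":[0,0,-59]},{"travel":[0.487,-0.329,0],"turn":[0,0,-59]},{"travel":[0.487,-0.329,0],"turn":[0,0,-59]},{"travel":[0.487,-0.329,0],"turn":[0,0,-59]},{"travel":[0.487,-0.329,0],"turn":[0,0,-59]},{"travel":[0.487,-0.329,0.06],"turn":[0,0,-59]},{"travel":[0.487,-0.329,0.08],"turn":[0,0,-59]},{"travel":[0.487,-0.329,0.08],"turn":[0,0,-59]},{"travel":[0.487,-0.329,0.08],"turn":[0,0,-59]}]' 255
python3 - <<'E'
from cell import *
import cv2,numpy as np
for n in ["wrist","scene"]:
    p=camera(n); cv2.imwrite(f"pics/{n}2.png",p["img"])
    for q in ["trough","paddle","chock","chock_face"]:
        print(n,q,[(np.round(d["at"],3).tolist(),round(d["p"],2)) for d in spot_point(q,p)][:4])
E
```

```text
time: 3.32
tool_pos: [0.5249, -0.0222, 0.16]
tool_rot: [3.14, 0.0, 1.371]
ft_force: [0.6, -0.2, 0.1]
gripper_width: 0.0003
gripper_force: 0.0
wrist trough [([0.53, 0.04, -0.002], 0.78)]
wrist paddle [([0.532, 0.041, 0.068], 0.75)]
wrist chock [([0.786, -0.176, -0.001], 0.97), ([0.309, -0.07, 0.004], 0.65)]
wrist chock_face [([0.516, -0.057, 0.038], 0.85), ([0.366, -0.093, 0.025], 0.79), ([0.67, -0.122, 0.055], 0.61)]
scene trough [([0.53, 0.041, -0.0], 0.74)]
scene paddle [([0.532, 0.045, 0.071], 0.92)]
scene chock [([0.538, 0.042, 0.002], 0.85), ([0.308, -0.066, -0.001], 0.66), ([0.788, -0.178, -0.001], 0.56), ([0.53, 0.045, 0.071], 0.23)]
scene chock_face [([0.517, -0.055, 0.039], 0.97), ([0.674, -0.126, 0.052], 0.69), ([0.371, -0.101, 0.03], 0.66), ([0.536, 0.438, 0.068], 0.31)]
```

View pics/wrist2.png

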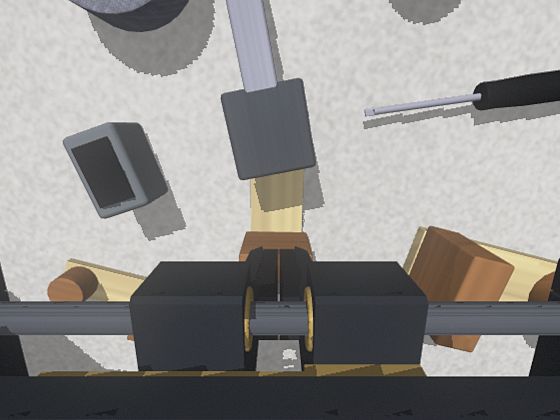

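The picture shows the paddle at (268,130), the board at (277,205) and the block at (277,245). The closed fingers at (278,310) are lined up with the stop, so I'll descend into the gap.

```bash
python3 -m handwheel '[{"travel":[0,0,0.05],"turn":[0,0,0]},{"travel":[0,0,0.08],"turn":[0,0,0]},{"travel":[0,0,0.1],"turn":[0,0,0]},{"travel":[0,0,0.115],"turn":[0,0,0]},{"travel":[0,0,0.125],"turn":[0,0,0]},{"travel":[0,0,0.136],"turn":[0,0,0]},{"travel":[0,0,0.136],"turn":[0,0,0]}]'
```

```text
time: 4.7
tool_pos: [0.5243, -0.0214, 0.0223]
tool_rot: [-3.141, -0.0, 1.371]
ft_force: [0.1, -0.4, 0.9]
gripper_width: 0.0005
gripper_force: 0.0
```

```bash
python3 -m handwheel '[{"travel":[-0.01,0,0],"turn":[0,0,0]},{"travel":[-0.018,0,0],"turn":[0,0,0]},{"travel":[-0.024,0,0],"turn":[0,0,0]},{"travel":[-0.03,0,0],"turn":[0,0,0]},{"travel":[-0.036,0,0],"turn":[0,0,0]},{"travel":[-0.042,0,0],"turn":[0,0,0]},{"travel":[-0.048,0,0],"turn":[0,0,0]},{"travel":[-0.054,0,0],"turn":[0,0,0]},{"travel":[-0.06,0,0],"turn":[0,0,0]},{"travel":[-0.066,0,0],"turn":[0,0,0]}]'
python3 - <<'E'
from cell import *
import numpy as np
for n in ["scene","top"]:
    p=camera(n)
    for q in ["chock","chock_face"]:
        print(n,q,[(np.round(d["at"],3).tolist(),round(d["p"],2)) for d in spot_point(q,p)][:4])
E
```

```text
time: 5.95
tool_pos: [0.5113, -0.0865, 0.0227]
tool_rot: [-3.142, -0.0, 1.372]
ft_force: [1.5, 4.4, 3.4]
gripper_width: 0.0001
gripper_force: 2.0
scene chock [([0.786, -0.178, 0.002], 0.9), ([0.526, -0.004, 0.002], 0.71), ([0.307, -0.064, 0.002], 0.65)]
scene chock_face [([0.51, -0.097, 0.038], 0.83), ([0.373, -0.105, 0.03], 0.65), ([0.674, -0.128, 0.051], 0.62), ([0.533, 0.045, 0.069], 0.48)]
top chock [([0.786, -0.183, -0.004], 0.85), ([0.525, -0.005, 0.002], 0.59)]
top chock_face [([0.672, -0.124, 0.057], 0.75), ([0.526, -0.003, -0.003], 0.51)]
```

```bash
python3 -m handwheel '[{"travel":[-0.006,0,0],"turn":[0,0,0]},{"travel":[-0.012,0,0],"turn":[0,0,0]},{"travel":[-0.018,0,0],"turn":[0,0,0]},{"travel":[-0.024,0,0],"turn":[0,0,0]},{"travel":[-0.03,0,0],"turn":[0,0,0]},{"travel":[-0.036,0,0],"turn":[0,0,0]},{"travel":[-0.041,0,0],"turn":[0,0,0]},{"travel":[-0.045,0,0],"turn":[0,0,0]},{"travel":[-0.048,0,0],"turn":[0,0,0]},{"travel":[-0.05,0,0],"turn":[0,0,0]},{"travel":[-0.05,0,0],"turn":[0,0,0]},{"travel":[-0.042,0,0],"turn":[0,0,0]},{"travel":[-0.036,0,0],"turn":[0,0,0]},{"travel":[-0.036,0,0.0],"turn":[0,0,0]},{"travel":[-0.036,0,-0.04],"turn":[0,0,0]},{"travel":[-0.036,0,-0.1],"turn":[0,0,0]},{"travel":[-0.036,0,-0.1],"turn":[0,0,0]}]'
python3 - <<'E'
from cell import *
import numpy as np,cv2
for n in ["scene","top"]:
    p=camera(n);cv2.imwrite(f"pics/{n}3.png",p["img"])
    for q in ["chock","chock_face","paddle"]:
        print(n,q,[(np.round(d["at"],3).tolist(),round(d["p"],2)) for d in spot_point(q,p)][:4])
E
```

```text
time: 8.38
tool_pos: [0.5062, -0.1222, 0.1266]
tool_rot: [3.134, 0.002, 1.372]
ft_force: [-0.3, 0.0, -0.5]
gripper_width: 0.0004
gripper_force: 0.0
scene chock [([0.516, -0.055, 0.0], 0.87), ([0.784, -0.18, 0.001], 0.73), ([0.305, -0.068, 0.004], 0.57)]
scene chock_face [([0.371, -0.101, 0.025], 0.83), ([0.677, -0.128, 0.052], 0.75), ([0.5, -0.149, 0.038], 0.72)]
scene paddle [([0.537, 0.274, 0.066], 0.64), ([0.533, 0.045, 0.07], 0.58)]
top chock [([0.79, -0.182, 0.0], 0.57), ([0.517, -0.052, -0.001], 0.52)]
top chock_face [([0.67, -0.124, 0.055], 0.58), ([0.705, 0.322, 0.0], 0.17)]
top paddle [([0.536, 0.046, 0.071], 0.92)]
```

View pics/scene3.png

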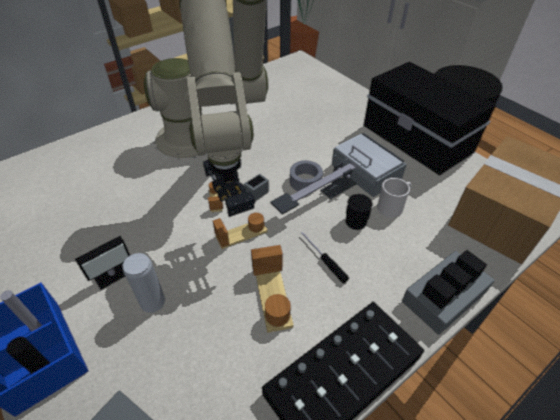

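The stop stands upright with its pillar at (257,222), about 96 mm from the trough origin, and everything else is undisturbed. Next I'll go above the paddle and press it.

```bash
python3 -m handwheel '[{"travel":[0.06,-0.002,0],"turn":[0,0,-5]},{"travel":[0.12,-0.004,0],"turn":[0,0,-10]},{"travel":[0.169,-0.0065,0],"turn":[0,0,-11.4]},{"travel":[0.169,-0.0065,0.02],"turn":[0,0,-11.4]},{"travel":[0.169,-0.0065,0.04],"turn":[0,0,-11.4]},{"travel":[0.169,-0.0065,0.048],"turn":[0,0,-11.4]},{"travel":[0.169,-0.0065,0.048],"turn":[0,0,-11.4]}]'
```

```text
time: 9.65
tool_pos: [0.5313, 0.0454, 0.0744]
tool_rot: [-3.141, -0.0, 1.57]
ft_force: [0.1, -0.1, -0.6]
gripper_width: 0.0005
gripper_force: 0.0
```

```bash
python3 -m handwheel '[{"travel":[0,0,0.006],"turn":[0,0,0]},{"travel":[0,0,0.012],"turn":[0,0,0]},{"travel":[0,0,0.018],"turn":[0,0,0]},{"travel":[0,0,0.024],"turn":[0,0,0]},{"travel":[0.001,0,0.03],"turn":[0,0,0]},{"travel":[0.002,0,0.036],"turn":[0,0,0]},{"travel":[0.003,0,0.041],"turn":[0,0,0]},{"travel":[0.003,0,0.045],"turn":[0,0,0]},{"travel":[0.003,0,0.045],"turn":[0,0,0]}]'
```

```text
time: 10.78
tool_pos: [0.532, 0.0482, 0.0301]
tool_rot: [3.14, 0.0, 1.57]
ft_force: [-0.6, -1.6, 3.9]
gripper_width: 0.0001
gripper_force: 1.8
```

Now I'll go down to the stop in 2 mm steps, watching the force.

```bash
python3 -m handwheel '[{"travel":[0,0,0.002],"turn":[0,0,0]},{"travel":[0,0,0.004],"turn":[0,0,0]},{"travel":[0,0,0.006],"turn":[0,0,0]},{"travel":[0,0,0.006],"turn":[0,0,0]}]'; python3 -m handwheel '[{"travel":[0,0,0.001],"turn":[0,0,0]},{"travel":[0,0,0.002],"turn":[0,0,0]},{"travel":[0,0,0.002],"turn":[0,0,0]}]'
```

```text
time: 11.28
tool_pos: [0.5323, 0.0487, 0.0262]
tool_rot: [3.139, 0.0, 1.571]
ft_force: [-7.2, 1.0, 26.3]
gripper_width: 0.0001
gripper_force: 13.0
time: 11.65
tool_pos: [0.5324, 0.0487, 0.0258]
tool_rot: [3.139, 0.0, 1.571]
ft_force: [-15.0, 1.1, 43.9]
gripper_width: 0.0005
gripper_force: 21.8
```

The lever is on its stop at z ≈ 0.026. I'll ease the push back to a moderate force and look.

```bash
python3 -m handwheel '[{"travel":[0,0,-0.001],"turn":[0,0,0]},{"travel":[0,0,-0.002],"turn":[0,0,0]},{"travel":[0,0,-0.0025],"turn":[0,0,0]},{"travel":[0,0,-0.0025],"turn":[0,0,0]},{"travel":[0,0,-0.0025],"turn":[0,0,0]}]'
python3 - <<'E'
from cell import *
import numpy as np,cv2
p=camera("scene");cv2.imwrite("pics/scene4.png",p["img"])
for q in ["chock","paddle","battery","flap","tape"]:
    print(q,[(np.round(d["at"],3).tolist(),round(d["p"],2)) for d in spot_point(q,p)][:4])
s=state();print(s["tool_pos"],s["ft_force"])
E
```

```text
time: 12.28
tool_pos: [0.5322, 0.0487, 0.0263]
tool_rot: [3.139, 0.0, 1.571]
ft_force: [-5.1, 1.1, 21.9]
gripper_width: 0.0004
gripper_force: 10.8
chock [([0.31, -0.066, 0.002], 0.93), ([0.518, -0.052, -0.001], 0.69), ([0.786, -0.181, -0.003], 0.59)]
paddle [([0.533, 0.046, 0.024], 0.87), ([0.397, 0.036, -0.0], 0.33)]
battery [([0.397, 0.034, -0.001], 0.85), ([0.532, 0.048, 0.027], 0.72)]
flap [([0.533, 0.439, 0.068], 0.59), ([0.398, 0.035, -0.003], 0.27)]
tape []
[0.53222255 0.04866111 0.02631564] [-5.08625817  0.06261187 22.39595262]
```

View pics/scene4.png

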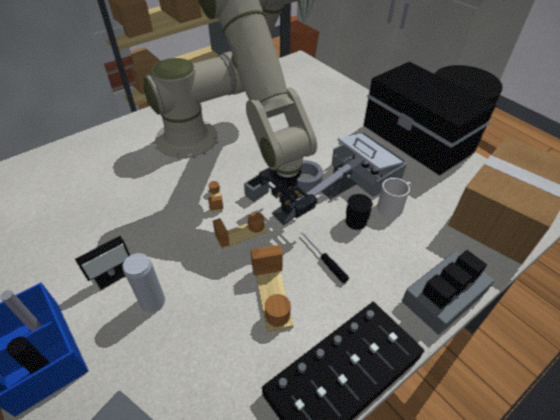

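The flap is up, with the sockets showing at (370,167). The paddle at (290,208) is held down with about 22 N, the stop is clear at (240,230), and the bystanders are where they stood.

```bash
python3 -c "
from cell import *
print(job_done())"
```

```text
the job is handed in; nothing more can be done
None
```

The job is handed in: the stop was slid about 96 mm clear and stayed upright, and the paddle is held fully down (about 22 N) with the flap up and nothing else on the bench visibly disturbed.

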